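# Switch on the printer and touch its start button

### The job

In the basement workshop, push the power box's blue-knobbed toggle lever fully over to on with the fingertips, away from the robot's side, and only when it is on, gently press the green start button on the black control pad well down and let it come up again. Do not grip anything; leave the white-knobbed lamp lever, the red and yellow buttons and the loose things on the bench as they are, and finish with the hand clear.

Things in the scene. Friction and masses are not known exactly. Their poses are not given: they have to be found in the camera images.
- printer_switch (a joint): the toggle lever with the blue ball knob (the 3D printer's power switch) on the power box; 0 rad = off, leaning 0.5 rad to the lever's -x side; 1.0 rad = fully on, leaning 0.5 rad to its +x side; starts within 0.12 rad of off. Steel rod 10 mm thick pivoting 67 mm above the table; light friction (about 1 N at the knob moves it) and it stays where it is left
- printer_switch_tip (a point): centre of the blue ball knob (26 mm diameter) at the end of the lever, 80 mm from the pivot: 38 mm to the block's -x side and 137 mm above the table when fully off, 147 mm high when upright, 38 mm to the +x side and 137 mm high when fully on. The two levers stand 80 mm apart
- printer_switch_base: small dark steel mounting block (70 x 50 x 25 mm along x, y, z) under the toggle lever with the blue knob, origin at the centre of its underside, 45 mm above the table. The lever's pivot lies 22 mm above this origin along the block's y axis, in a steel hub of 13 mm radius; the lever swings in the block's x-z plane, from -x (off) to +x (on). +x is roughly away from the robot
- lamp_switch (a joint): the toggle lever with the white ball knob (the lamp's switch, to be left alone) on the power box; 0 rad = off, leaning 0.5 rad to the lever's -x side; 1.0 rad = fully on, leaning 0.5 rad to its +x side; starts within 0.12 rad of off. Steel rod 10 mm thick pivoting 67 mm above the table; light friction (about 1 N at the knob moves it) and it stays where it is left
- lamp_switch_tip (a point): centre of the white ball knob (26 mm diameter) at the end of the lever, 80 mm from the pivot: 38 mm to the block's -x side and 137 mm above the table when fully off, 147 mm high when upright, 38 mm to the +x side and 137 mm high when fully on. The two levers stand 80 mm apart
- start (a joint): the green round push button (start) of the control pad, cap 26 mm across in a grey collar 42 mm across and 12 mm high on the pad's top; 0 m = up, 0.006 m = fully down; spring loaded, about 1.5 N to start moving and 5 N to be fully down, comes up again by itself. It counts as pressed from 0.004 m
- start_top (a point): centre of the upper face of the green button's cap, 57 mm above the table when up (the face stands 10 mm above its collar and 22 mm above the pad's top); moves down with the cap
- stop (a joint): the red round push button (stop, to be left alone) of the control pad, cap 26 mm across in a grey collar 42 mm across and 12 mm high on the pad's top; 0 m = up, 0.006 m = fully down; spring loaded, about 1.5 N to start moving and 5 N to be fully down, comes up again by itself. It counts as pressed from 0.004 m
- stop_top (a point): centre of the upper face of the red button's cap, 57 mm above the table when up (the face stands 10 mm above its collar and 22 mm above the pad's top); moves down with the cap
- pause (a joint): the yellow round push button (pause, to be left alone) of the control pad, cap 26 mm across in a grey collar 42 mm across and 12 mm high on the pad's top; 0 m = up, 0.006 m = fully down; spring loaded, about 1.5 N to start moving and 5 N to be fully down, comes up again by itself. It counts as pressed from 0.004 m
- pause_top (a point): centre of the upper face of the yellow button's cap, 57 mm above the table when up (the face stands 10 mm above its collar and 22 mm above the pad's top); moves down with the cap
- pad: fixed black control pad, 130 x 200 x 35 mm (x, y, z), origin at the centre of its underside on the table; a flat blue screen on the +x half of its top, the three buttons in a row along y, 60 mm apart, 30 mm to the -x side of its centre, in any order
- power: fixed grey power box, 130 x 170 x 45 mm (x, y, z), origin at the centre of its underside on the table; the two toggle levers stand on its top, 40 mm to either side of its centre along y, either may be on either side. It may stand left or right of the pad
- glue_stick: loose upright glue stick, white with an orange cap, 31 mm diameter, 98 mm tall, origin at the centre of its underside; stands beyond the control pad
- vase: loose upright red printed vase (solid), 56 mm diameter at most, 75 mm tall, origin at the centre of its underside; stands between the pad and the power box
- scraper: loose spatula-like scraper lying on the table on the robot's side of the power box, 200 mm long along its x axis, under 30 mm high, origin on the table near its middle
- tub: loose black tub with a green lid, 86 x 116 x 64 mm, origin at the centre of its underside; stands beyond the power box
There are look-alikes about, which are no part of the job. Of the things that look like the glue_stick, the smaller one is meant.

How it is judged:
On the way, in this order (a step that is already met when the one before it is completed fails the run):
1. the blue lever is fully over to on (0.9 rad or more), with the green button up (value of joint printer_switch above 0.9 rad and value of joint start below 0.001 m), for 0.1 s.
2. the green button is pressed down 4 mm or more with the blue lever on (value of joint start above 0.004 m and value of joint printer_switch above 0.9 rad), for 0.05 s.
At the end, for the whole second after the job is handed in: Blue lever on (at least 0.9 of 1.0 rad); green button has been pressed; all buttons up again (within 1 mm); white knob within 12 mm of its start; glue stick, vase, scraper and tub at rest within 12 mm of their starts, the three standing ones upright (within 0.2 rad) (all of step 1 and value of joint each of stop, pause below 0.001 m and distance of each of lamp_switch_tip, glue_stick, vase, scraper, tub from where it was at the start of the episode below 0.012 m and angle between each of glue_stick, vase, tub's own z axis and vertical below 0.2 rad and linear speed of each of glue_stick, vase, scraper, tub below 0.02 m/s); the robot touches nothing.
It fails at once if the green button is pressed (2 mm or more) while the blue lever is not yet on (value of joint start above 0.002 m and value of joint printer_switch below 0.85 rad).
It fails at once if the red or yellow button is pressed (1.5 mm or more) (value of joint any of stop, pause above 0.0015 m).
It fails at once if the white lamp lever is shifted (knob 12 mm or more) (distance of lamp_switch_tip from where it was at the start of the episode above 0.012 m).
It fails at once if the blue lever or green button is gripped, shoved or hit hard (over 30 N on it) (contact force between anything else and printer_switch above 30 N or contact force between anything else and start above 30 N).
It fails at once if a loose thing is moved by 12 mm or more, lifted or tipped (distance of any of glue_stick, vase, scraper, tub from where it was at the start of the episode above 0.012 m or angle between any of glue_stick, vase, tub's own z axis and vertical above 0.2 rad).
It also fails if it takes over 48 s, if anything falls off the work surface, if the arm or the gripper's body presses on something with over 40 N, if the wrist force passes 120 N, or if a joint passes its speed limit or range.

### The arm

A 7-joint arm with a two-finger parallel gripper is mounted at the origin on the work surface. World frame = base frame: x ahead of the robot, y to its left, z up, the work surface at z = 0. Lengths are in m, angles in rad, forces in N, time in s.
With the tool pointing down it reaches from about 0.4 to 0.85 m from the base axis. Payload 10.4 kg.
Tool frame: the origin (TCP) lies midway between the tips of the shut fingers; the grasp point (between the pads) lies 19 mm behind it (manip.pinch_z is the distance from the TCP to the grasp point, in m); y points along the fingers, x is the direction in which the jaws open and shut, and the axes are right-handed (so a half turn about y gives the same grasp; the last joint's range is limited). The gripper opens to 85 mm and grips with 20 to 120 N. Pads are 22 mm wide; open, the fingers measure 114 mm over their backs; the gripper's body (76 mm by 85 mm) begins 54 mm behind the grasp point. The pads swing forward as they close: fully open they stand 13 mm farther back than shut.
Start: joints at [1.082, 0.332, -0.065, 1.46, 0.022, 1.35, -0.088], TCP at [0.281, -0.558, 0.231] pointing down, gripper open.
Joint ranges: [-2.6, 2.6], [-0.5, 2.12], [-1.47, 1.34], [0.16, 2.42], [-1.27, 4.41], [0.06, 2.06], [-2.6, 2.6]. Speed limits (rad/s): [2.22, 2.22, 2.79, 2.79, 3.14, 3.14, 3.14].

### API

Orientations are given as a unit quaternion [x, y, z, w].
In Python, from workcell import manip gives the robot as it stands.
- The arm moves only by the shell command python3 -m pendant 'ROWS' [OPENING] [FORCE]. ROWS is a JSON object of lists of equal length, an entry for each row: "offset": the shift along the tool's x, y, z scaled (see below), a list of three; "turn": the turn, a rotation vector about the tool's x, y, z scaled (see below), a list of three. A call has 1 to 12 rows; each row is the pose to reach, as a shift and turn from the pose measured when the call began, along the tool's axes at that moment; what a row does not reach only later rows make up. The controller multiplies each number of a shift by 200 mm and each number of a turn by 45 degrees. A row lasts 1/8 s, in which the tool goes at most 62.5 mm and 10.7 degrees, less where a joint would pass 70% of its speed; a pose out of reach is approached as far as the arm can. A call with a number of a shift or a turn outside -1 to 1 is refused whole. A call with a gripper value outside its range is refused whole. OPENING is the opening in per cent of the stroke, from 0 (shut) to 100 (fully open), set as the call begins (- or left out, the last holds). The fingers move at their own pace and stop on an object; FORCE is the grip in N (left out, the last holds). Time passes only in rows, so rows that repeat a pose let the fingers close. It gives the time, the measured TCP pose, the force and the opening at its end, in the units of the state.
- manip.get_obs(): the state, without advancing time (a new reading comes with each control period).
- manip.camera(name): name is "side" or "top" or "wrist"; returns (picture, depth): 400x640x3 uint8, red, green, blue; 400x640 float32, m along the optical axis (not along the pixel's ray), 0 where there is no reading.
- manip.camera_model(name): a dict with "intrinsics" (3x3 intrinsics, pixels), "k1" (the pictures are not rectified: a ray, as slopes to the right and down, at radius r is drawn at 1 + k1 r^2 times it, then the intrinsics apply), "R" (3x3) and "t" (3): a world point X has camera coordinates R X + t; the wrist camera has in their place "tool_from_camera" (4x4, takes a point from camera to tool coordinates, whose origin is the TCP and whose axes are the tool frame's). Camera axes: x right, y down, z forward; pixel columns grow to the right and rows downward; lengths in m; the calibration is good to about 2 mm. A picture is of the moment at which its call begins: read the wrist's pose just before it. camera_model takes no time and is no camera call.
- manip.hand_in(): hands the job in, once; it reports no verdict.
The state is a dict: "clock": time; "joint_pos": joint angles; "joint_velocities": joint speeds; "tau": joint torques, N m; "position": TCP position; "ee_rot": TCP orientation; "ft_force": force on the tool from outside, world axes, zero at the start; "torque": the same for the moment, N m; "grip_width": opening from 0.0 (shut) to 1.0 (fully open).
Only numpy, scipy, OpenCV 4.12 (cv2) and the standard library are available. Lean on these libraries where they do the work, as an engineer would, in place of code of your own. Each camera call takes 0.05 s, during which the arm holds its last target. There are 200 camera calls.

## Working session

There is one attempt and no reset: what is moved stays moved. The work goes in short steps, Python scripts to look and compute and a shell command to move; the robot and the scene stay as the last step left them, time stands still between calls to the robot, and variables do not carry over. Pictures are saved under pics/ and viewed, about 8 in all and at most 12, crops included, and the job is handed in when it is done.

```bash
mkdir -p pics; cat > h.py <<'E'
import numpy as np, cv2
from workcell import manip
from scipy.spatial.transform import Rotation as Ro
def snap(n,f):
    o=manip.get_obs(); im,d=manip.camera(n); cv2.imwrite(f'pics/{f}.png',im[:,:,::-1]); np.savez(f'pics/{f}.npz',im=im,d=d,p=o['position'],q=o['ee_rot']); return im,d
def pose(n,f):
    m=manip.camera_model(n); 
    if 'R' in m: R=np.array(m['R']);return m,R.T,-R.T@np.array(m['t'])
    z=np.load(f'pics/{f}.npz'); T=np.array(m['tool_from_camera']); Rt=Ro.from_quat(z['q']).as_matrix()
    return m,Rt@T[:3,:3],Rt@T[:3,3]+z['p']
def ray(n,f,u,v):
    m,R,c=pose(n,f);K=np.array(m['intrinsics']);x=np.array([(u-K[0,2])/K[0,0],(v-K[1,2])/K[1,1]]);y=x.copy()
    for _ in range(20): y=x/(1+m['k1']*(y@y))
    return c,R@np.array([*y,1.]),R
def onz(n,f,u,v,z):
    c,d,_=ray(n,f,u,v);return c+d*(z-c[2])/d[2]
def dep(n,f,u,v):
    c,d,_=ray(n,f,u,v);return c+d*np.load(f'pics/{f}.npz')['d'][int(round(v)),int(round(u))]
def totool(dw):
    o=manip.get_obs();return Ro.from_quat(o['ee_rot']).inv().apply(dw)*5
E
python3 - <<'E'
from h import *
snap('top','top0');snap('side','side0')
a=cv2.imread('pics/top0.png');b=cv2.imread('pics/side0.png')
cv2.imwrite('pics/both.png',cv2.resize(np.vstack([a,b]),None,fx=.75,fy=.75))
for n in('top','side'):
  m,R,c=pose(n,'');print(n,c.round(3),R.round(2).tolist())
o=manip.get_obs();print(o['position'],Ro.from_quat(o['ee_rot']).as_matrix().round(3).tolist(),o['clock'],manip.pinch_z)
E
```

```text
top [ 0.523 -0.009  0.898] [[-0.01, -1.0, 0.05], [-1.0, 0.01, -0.01], [0.01, -0.05, -1.0]]
side [0.374 0.739 0.806] [[-0.96, -0.21, 0.21], [-0.29, 0.63, -0.72], [0.02, -0.75, -0.66]]
[ 0.28055694 -0.55811362  0.23060283] [[0.449, -0.001, 0.893], [-0.893, 0.001, 0.449], [-0.001, -1.0, -0.0]] 0.1 0.0187
```

View pics/both.png

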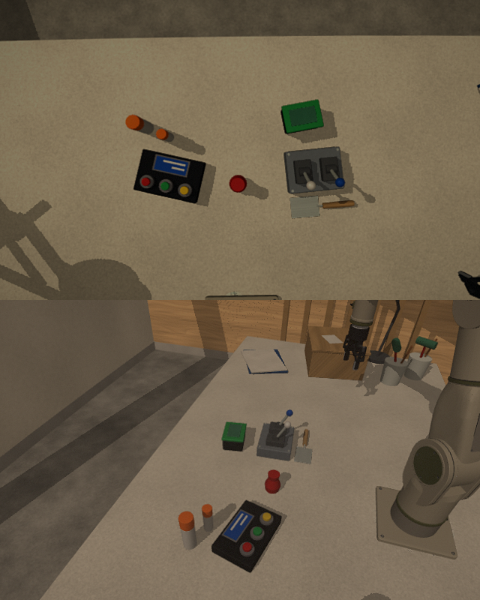

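The top view (shown at 0.75 scale) has the pad at about (170,175), with red, green and yellow at (146,182), (165,186) and (184,190). The blue knob is at (340,183) on the right-hand (-y) lever and the white knob at (310,185). Next I measure them.

```bash
cat > m.py <<'E'
from h import *
def blob(im,name,box):
    h=cv2.cvtColor(im,cv2.COLOR_RGB2HSV);H,S,V=[h[...,i].astype(int) for i in range(3)]
    k={'blue':(abs(H-112)<12)&(S>150)&(V>50),'green':(abs(H-70)<20)&(S>110)&(V>40),'yellow':(abs(H-24)<7)&(S>150)&(V>90),'red':((H<6)|(H>172))&(S>140)&(V>60)}[name]
    m=np.zeros(k.shape,np.uint8);x0,y0,x1,y1=box;m[y0:y1,x0:x1]=k[y0:y1,x0:x1]
    n,l,s,c=cv2.connectedComponentsWithStats(m);i=1+np.argmax(s[1:,4]);return c[i],s[i]
E
python3 - <<'E'
from m import *
t=np.load('pics/top0.npz')['im'];s=np.load('pics/side0.npz')['im']
B={'blue':[(435,225,475,260),(370,535-400,400,565-400)],'green':[(205,235,237,262),(325,700-400,358,725-400)],'yellow':[(232,240,262,268),(340,678-400,370,702-400)],'red':[(180,230,210,256),(315,718-400,345,745-400)]}
for n,(bt,bs) in B.items():
    z=.138 if n=='blue' else .057
    c,st=blob(t,n,bt);e,se=blob(s,n,bs)
    c1,d1,_=ray('top','top0',*c);c2,d2,_=ray('side','side0',*e)
    k=np.linalg.lstsq(np.c_[d1,-d2],c2-c1,rcond=None)[0];P,Q=c1+k[0]*d1,c2+k[1]*d2
    print(n,c.round(1),st[4],onz('top','top0',*c,z).round(4),'side',e.round(1),se[4],onz('side','side0',*e,z).round(4),'tri',((P+Q)/2).round(4),'gap',np.linalg.norm(P-Q).round(4))
im=cv2.imread('pics/top0.png')[170:300,160:490];cv2.imwrite('pics/crop.png',cv2.resize(im,None,fx=2.4,fy=2.4,interpolation=cv2.INTER_CUBIC))
E
```

```text
blue [452.6 242.6] 102 [ 0.4767 -0.275   0.138 ] side [385.9 149.4] 29 [ 0.4755 -0.2787  0.138 ] tri [ 0.476  -0.2742  0.1408] gap 0.0018
green [219.2 247.8] 100 [0.4677 0.2247 0.057 ] side [342.8 308. ] 105 [0.4659 0.2302 0.057 ] tri [0.467  0.2263 0.0511] gap 0.0007
yellow [244.9 253.6] 96 [0.4539 0.1669 0.057 ] side [355.  288.7] 100 [0.4529 0.1726 0.057 ] tri [0.4535 0.1682 0.0512] gap 0.0001
red [193.4 242. ] 100 [0.4815 0.2831 0.057 ] side [329.1 329.1] 130 [0.4795 0.2886 0.057 ] tri [0.4808 0.2851 0.0511] gap 0.0008
```

View pics/crop.png

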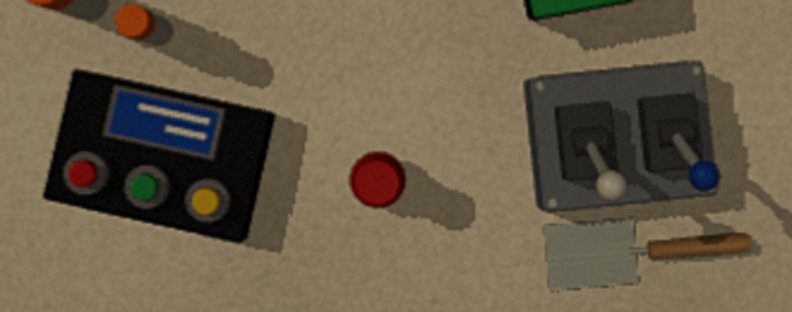

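Triangulated heights and the 60 mm button spacing match the specification. The blue knob is at (0.476,-0.275,0.140). Its box is yawed about 5.5°, and the green button is at (0.468,0.226). Next I approach with the fingers shut and the tool squared to the lever.

```bash
python3 -m pendant '{"offset":[[-0.11,0,0.15],[-0.28,0,0.37],[-0.45,0,0.6],[-0.56,0,0.75],[-0.56,0,0.75]],"turn":[[0,0.12,0],[0,0.24,0],[0,0.36,0],[0,0.47,0],[0,0.47,0]]}' 0
python3 - <<'E'
from h import *
o=manip.get_obs();p=np.array(o['position']);print(Ro.from_quat(o['ee_rot']).as_matrix().round(3).tolist())
print(totool(np.array([.422,-.280,.20])-p).round(3),totool(np.array([.422,-.280,.125])-p).round(3))
E
```

```text
clock: 0.72
position: [0.3661, -0.3878, 0.2308]
ee_rot: [-0.524, 0.475, -0.474, 0.525]
ft_force: [0.3, -0.9, -0.3]
grip_width: 0.002
[[0.101, -0.0, 0.995], [-0.995, 0.002, 0.101], [-0.002, -1.0, -0.0]]
[-0.508  0.155  0.332] [-0.507  0.53   0.332]
```

```bash
python3 -m pendant '{"offset":[[-0.2,0,0.13],[-0.4,0,0.27],[-0.51,0,0.33],[-0.51,0.2,0.33],[-0.51,0.4,0.33],[-0.51,0.52,0.33],[-0.51,0.53,0.33]],"turn":[[0,0,0],[0,0,0],[0,0,0],[0,0,0],[0,0,0],[0,0,0],[0,0,0]]}'
python3 - <<'E'
from m import *
snap('side','side1');snap('wrist','wr1');t,_=snap('top','top1')
a=cv2.imread('pics/side1.png')[90:260,300:500];b=cv2.imread('pics/wr1.png')
cv2.imwrite('pics/v1.png',np.hstack([cv2.resize(a,(470,400)),cv2.resize(b,(330,400*330//640)) if 0 else cv2.resize(b,None,fx=.5,fy=.5).repeat(2,0)[:400]]))
E
```

```text
clock: 1.6
position: [0.42, -0.2798, 0.1232]
ee_rot: [-0.524, 0.476, -0.473, 0.525]
ft_force: [-0.4, -0.0, 1.1]
grip_width: 0.004
```

View pics/v1.png

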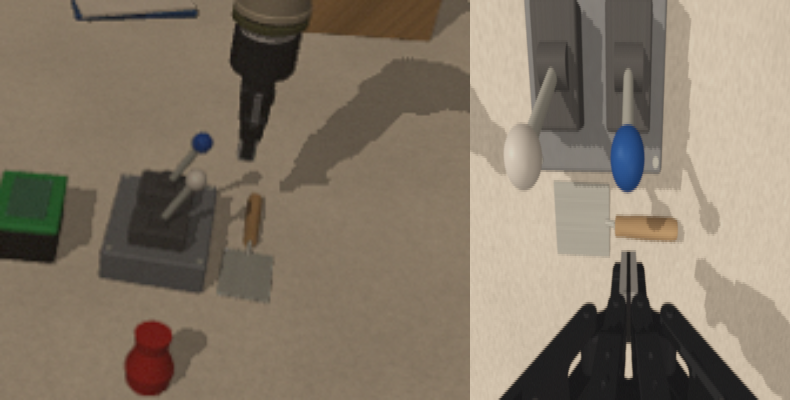

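The wrist view shows the fingertips (column 628) in line with the blue knob (627), and the lever parallel to the tool axis. The gripper is well clear of the white lever and the scraper, so I push slowly.

```bash
python3 -m pendant '{"offset":[[0,0,0.05],[0,0,0.1],[0,0,0.13],[0,0,0.16],[0,0,0.2],[0,0,0.24],[0,0,0.28],[0,0,0.32],[0,0,0.36],[0,0,0.4],[0,0,0.43],[0,0,0.45]],"turn":[[0,0,0],[0,0,0],[0,0,0],[0,0,0],[0,0,0],[0,0,0],[0,0,0],[0,0,0],[0,0,0],[0,0,0],[0,0,0],[0,0,0]]}'
python3 -m pendant '{"offset":[[0,0,0.02],[0,0,0.035],[0,0,0.05]],"turn":[[0,0,0],[0,0,0],[0,0,0]]}'
```

```text
clock: 3.25
position: [0.5117, -0.271, 0.1258]
ee_rot: [-0.524, 0.474, -0.474, 0.525]
ft_force: [-0.5, 0.3, -0.9]
grip_width: 0.004
clock: 3.62
position: [0.5217, -0.27, 0.1258]
ee_rot: [-0.524, 0.474, -0.474, 0.525]
ft_force: [-0.9, 0.1, -0.3]
grip_width: -0.002
```

```bash
python3 -m pendant '{"offset":[[0,0,0.01],[0,0,0.02],[0,0,0.02]],"turn":[[0,0,0],[0,0,0],[0,0,0]]}'
python3 - <<'E'
from m import *
t,_=snap('top','top2');s,_=snap('side','side2')
a=cv2.imread('pics/side2.png')[90:260,300:500]
cv2.imwrite('pics/v2.png',cv2.resize(a,(600,510)))
E
```

```text
clock: 4.0
position: [0.5258, -0.2696, 0.1258]
ee_rot: [-0.524, 0.474, -0.474, 0.525]
ft_force: [-0.9, -0.8, -0.7]
grip_width: -0.003
```

View pics/v2.png

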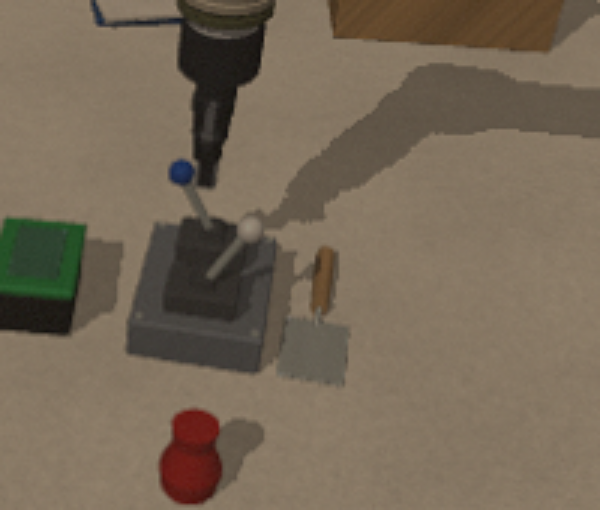

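The blue knob, at about (181,172) in the crop, is now leaning away and the fingers are behind it. The white lever hasn't changed. I keep pushing in small steps until I feel the stop.

```bash
python3 - <<'E'
from m import *
c,st=blob(np.load('pics/side2.npz')['im'],'blue',(350,130,375,160));print(onz('side','side2',*c,.137).round(4),c)
E
for i in 1; do python3 -m pendant '{"offset":[[0,0,0.01],[0,0,0.02],[0,0,0.02]],"turn":[[0,0,0],[0,0,0],[0,0,0]]}'; done
python3 -m pendant '{"offset":[[0,0,0.008],[0,0,0.015],[0,0,0.015]],"turn":[[0,0,0],[0,0,0],[0,0,0]]}'
```

```text
[ 0.5509 -0.27    0.137 ] [360.02702703 146.59459459]
clock: 4.47
position: [0.5265, -0.2697, 0.1256]
ee_rot: [0.525, -0.477, 0.472, -0.523]
ft_force: [-16.7, 1.9, 8.9]
grip_width: -0.004
clock: 4.85
position: [0.5264, -0.2699, 0.1254]
ee_rot: [0.526, -0.479, 0.471, -0.522]
ft_force: [-15.0, 0.9, 8.6]
grip_width: 0.0
```

The arm stalls at x=0.5265 with about 16 N, so the lever is on its stop. The knob measures x≈0.551, as expected for fully on. I back off, raise, and traverse toward the pad.

```bash
python3 -m pendant '{"offset":[[0,0,-0.05],[0,0,-0.15],[0,-0.15,-0.25],[0,-0.4,-0.3],[-0.2,-0.5,-0.3],[-0.5,-0.5,-0.3],[-0.8,-0.5,-0.3],[-0.98,-0.5,-0.3]],"turn":[[0,0,0],[0,0,0],[0,0,0],[0,0,0],[0,0,0],[0,0,0],[0,0,0],[0,0,0]]}'
python3 - <<'E'
from m import *
o=manip.get_obs();p=np.array(o['position']);print(totool(np.array([.455,.226,.22])-p).round(3))
E
```

```text
clock: 5.85
position: [0.4486, -0.0781, 0.2273]
ee_rot: [0.527, -0.477, 0.471, -0.522]
ft_force: [0.7, -0.4, 0.1]
grip_width: -0.002
[-1.509  0.039  0.185]
```

```bash
python3 -m pendant '{"offset":[[-0.25,0,0.03],[-0.5,0,0.06],[-0.75,0,0.1],[-0.98,0,0.12]],"turn":[[0,0,0],[0,0,0],[0,0,0],[0,0,0]]}'
python3 -m pendant '{"offset":[[-0.25,0,0],[-0.45,0.1,0],[-0.53,0.3,0],[-0.53,0.4,0],[-0.53,0.4,0]],"turn":[[0,0,0],[0,0,0],[0,0,0],[0,0,0],[0,0,0]]}'
python3 - <<'E'
from m import *
w,_=snap('wrist','wr3');s,_=snap('side','side3')
c,st=blob(s,'blue',(350,130,375,160));print('knob',onz('side','side3',*c,.137).round(4))
a=cv2.imread('pics/side3.png')[100:350,240:560]
cv2.imwrite('pics/v3.png',np.vstack([cv2.resize(cv2.imread('pics/wr3.png'),(400,250)),cv2.resize(a,(400,312))]))
o=manip.get_obs();p=np.array(o['position']);print(p,totool(np.array([.4675,.226,.058])-p).round(3))
try:
  c,st=blob(w,'green',(0,0,640,400));print(c,st,onz('wrist','wr3',*c,.057).round(4))
except Exception as e: print(e)
E
```

```text
clock: 6.35
position: [0.4528, 0.1212, 0.228]
ee_rot: [0.526, -0.477, 0.471, -0.523]
ft_force: [0.1, -0.2, 0.1]
grip_width: 0.0
clock: 6.98
position: [0.4406, 0.2266, 0.1473]
ee_rot: [0.527, -0.477, 0.471, -0.522]
ft_force: [0.2, 0.2, 0.8]
grip_width: 0.001Traceback (most recent call last):
  File "<stdin>", line 3, in <module>
  File "m.py", line 6, in blob
    n,l,s,c=cv2.connectedComponentsWithStats(m);i=1+np.argmax(s[1:,4]);return c[i],s[i]
                                                    ~~~~~~~~~^^^^^^^^^
    return _wrapfunc(a, 'argmax', axis=axis, out=out, **kwds)
    return bound(*args, **kwds)
ValueError: attempt to get argmax of an empty sequence
```

```bash
python3 - <<'E'
from m import *
w=np.load('pics/wr3.npz')['im'];t,_=snap('top','top3')
a=cv2.imread('pics/top3.png')[140:300,160:490]
cv2.imwrite('pics/v3.png',np.vstack([cv2.resize(cv2.imread('pics/wr3.png'),(480,300)),cv2.resize(a,(480,233))]))
o=manip.get_obs();p=np.array(o['position']);print(p,totool(np.array([.4675,.226,.058])-p).round(3))
for n,i,nm,b,z in(('top',t,'blue',(420,190,480,260),.137),*[('wrist',w,k,(0,0,640,400),.057) for k in('green','red','yellow')]):
  try:
    c,st=blob(i,nm,b);print(nm,c,st,onz(n,'top3' if n=='top' else 'wr3',*c,z).round(4))
  except Exception as e: print(nm,e)
E
```

```text
[0.44207537 0.22690593 0.14953064] [0.019 0.457 0.129]
blue [448.46728972 206.28037383] [443 201  12  11 107] [ 0.5514 -0.269   0.137 ]
green [320.35123523 167.83351235] [304 151  34  35 931] [0.4672 0.2278 0.057 ]
red [594.76981481 188.77777778] [ 544  153   96   79 5400] [0.4727 0.0289 0.057 ]
yellow [393.46666667 182.77777778] [382 178  30  19  90] [0.4618 0.1756 0.057 ]
```

View pics/v3.png

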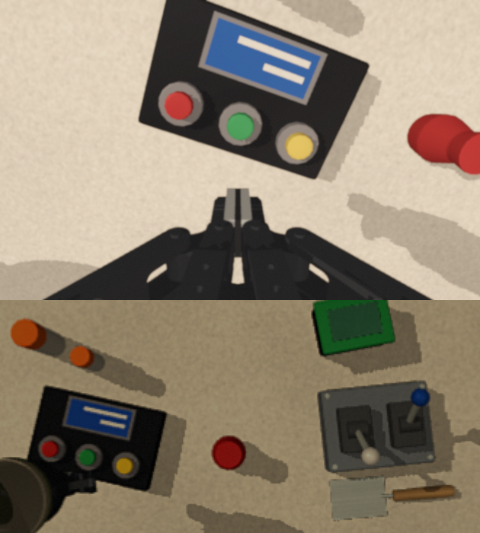

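The wrist view puts green at (320,168), which is world (0.467,0.228) and agrees with the top view. The top view puts the blue knob at x=0.551, fully on. I move above the button.

```bash
python3 -m pendant '{"offset":[[0,0,0.06],[0,0,0.127],[0,0.2,0.127],[0,0.35,0.127],[0,0.39,0.127],[0,0.4,0.127]],"turn":[[0,0,0],[0,0,0],[0,0,0],[0,0,0],[0,0,0],[0,0,0]]}'
python3 -m pendant '{"offset":[[0,0.02,0],[0,0.04,0],[0,0.055,0],[0,0.055,0]],"turn":[[0,0,0],[0,0,0],[0,0,0],[0,0,0]]}'
```

```text
clock: 7.88
position: [0.4674, 0.2299, 0.0697]
ee_rot: [0.525, -0.477, 0.472, -0.523]
ft_force: [-0.8, 0.4, 0.9]
grip_width: 0.001
clock: 8.38
position: [0.4672, 0.2299, 0.0586]
ee_rot: [0.525, -0.477, 0.472, -0.523]
ft_force: [0.5, 1.0, -0.1]
grip_width: -0.003
```

```bash
python3 -m pendant '{"offset":[[0,0.01,0],[0,0.02,0],[0,0.03,0],[0,0.035,0],[0,0.035,0]],"turn":[[0,0,0],[0,0,0],[0,0,0],[0,0,0],[0,0,0]]}'
```

```text
clock: 9.0
position: [0.4674, 0.2301, 0.0518]
ee_rot: [0.525, -0.477, 0.472, -0.524]
ft_force: [0.4, -0.4, 4.0]
grip_width: 0.003
```

It reads 4 N at about 5 mm down, so I go slightly further to reach the stop.

```bash
python3 -m pendant '{"offset":[[0,0.006,0],[0,0.01,0],[0,0.012,0],[0,0.012,0]],"turn":[[0,0,0],[0,0,0],[0,0,0],[0,0,0]]}'
```

```text
clock: 9.5
position: [0.4675, 0.2301, 0.0508]
ee_rot: [0.525, -0.477, 0.472, -0.524]
ft_force: [-6.3, -4.7, 23.6]
grip_width: -0.002
```

The force jumped to 23.6 N, so the button is at its bottom stop. I lift slowly at first, then well clear.

```bash
python3 -m pendant '{"offset":[[0,-0.02,0],[0,-0.05,0],[0,-0.15,0],[0,-0.4,0],[0,-0.7,-0.1],[0,-0.8,-0.3],[0,-0.8,-0.4],[0,-0.8,-0.4]],"turn":[[0,0,0],[0,0,0],[0,0,0],[0,0,0],[0,0,0],[0,0,0],[0,0,0],[0,0,0]]}'
python3 - <<'E'
from m import *
t,_=snap('top','top4');w,_=snap('wrist','wr4');t0=np.load('pics/top0.npz')['im']
c,st=blob(t,'blue',(420,190,480,260));print('knob',onz('top','top4',*c,.137).round(4))
z=np.load('pics/wr4.npz');c,st=blob(w,'green',(250,80,400,300));print('green top',c,dep('wrist','wr4',*c).round(4))
cv2.imwrite('pics/v4.png',np.vstack([cv2.imread('pics/top0.png')[120:300,150:490],cv2.imread('pics/top4.png')[120:300,150:490]]))
E
```

```text
clock: 10.5
position: [0.3883, 0.2218, 0.2124]
ee_rot: [0.525, -0.475, 0.473, -0.524]
ft_force: [1.0, 0.2, -0.7]
grip_width: -0.0
knob [ 0.5516 -0.2689  0.137 ]
green top [320.21226415  92.40408805] [0.4656 0.2276 0.0571]
```

View pics/v4.png

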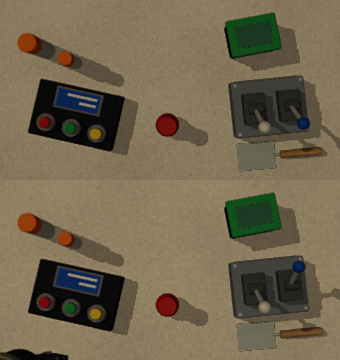

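The before and after views match except for the blue lever, which moved from (303,123) to (299,87, lower half). White knob, vase, tub, glue stick and scraper look unmoved. The green cap is back at z=0.057.

```bash
python3 -c "
from workcell import manip
print(manip.hand_in())"
```

```text
the job is handed in; nothing more can be done
None
```

The job is done and handed in, at about 10.6 s of the 48 s allowed; `hand_in` reports no verdict.

- **Blue lever:** I pushed it over with shut fingertips until it met its stop at about 16 N. The knob ended at x≈0.551 m, about 75 mm from where it started, and was still there in the last check.
- **Green button:** After the lever was on, I pressed the button to its bottom stop and lifted off. The force rose from 4 N to 23.6 N on the last small step, more than the gentle 5 N needed but under the 30 N limit. The cap came back up to z=0.057 m.
- **Everything else:** Compared by eye in before and after top views, the white lever, red and yellow buttons, vase, glue stick, scraper and tub look unmoved. I did not measure their positions.
- **Hand:** It finished at z≈0.21 m, clear of everything, with forces around zero.

One side-camera check of the blue knob after the push found no blue knob, so I checked it from the top camera instead. No measurements disagreed by more than a few millimetres, apart from the 6 mm lower button heights from triangulation. I used the stated 57 mm height, which the final depth reading confirmed.

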